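# Lengthen the telescopic squeegee to its second hole

## Robot

A 7-joint arm with a two-finger parallel gripper is mounted at the origin on a cart in front of the work surface, level with it; the furniture and walls round the work are solid. World frame = base frame: x ahead of the robot, y to its left, z up, the work surface at z = 0. Lengths are in mm, angles in rad, forces in N, time in s.
With the tool pointing down it reaches from about 425 to 800 mm from the base axis. Payload 8.3 kg.
Tool frame: the origin (TCP) lies between the finger pads; the fingertips stand 8 mm ahead of it and the grasp point (between the pads) lies 11 mm behind it; z points along the fingers, y is the line along which they close (so a half turn about z gives the same grasp; the last joint's range is limited). The gripper opens to 85 mm and grips with 20 to 120 N. Pads are 22 mm wide; open, the fingers measure 114 mm over their backs; the gripper's body (76 mm by 85 mm) begins 54 mm behind the grasp point. The pads swing forward as they close: fully open they stand 13 mm farther back than shut.
Start: joints at [-1.236, 0.383, 0.016, 1.37, -0.006, 1.388, -0.046], TCP at [242.068, 576.2, 239.279] pointing down, gripper open.
Joint ranges: [-2.95, 2.95], [-0.25, 2.06], [-1.52, 1.56], [0.18, 2.33], [-1.44, 4.58], [0.02, 2.06], [-3.01, 3.01]. Speed limits (rad/s): [2.39, 2.39, 3.01, 3.01, 3.14, 3.14, 3.14].

## Interface

Orientations are given as a unit quaternion [w, x, y, z].
In Python, from cell import monitor, imaging, arm gives the robot as it stands.
- The arm moves only by the shell command python3 -m creep 'ROWS' [FORCE]. ROWS is text: rows parted by semicolons, each of 7 numbers parted by spaces: the closure, from 0 (fully open) to 1 (shut), then the shift along the tool's x, y, z in m, then the turn, a rotation vector about the tool's x, y, z in degrees. In form: fingers x y z ax ay az; .... A call has 1 to 10 rows; each row is the pose to reach, as a shift and turn from the pose commanded when the call began, along the tool's axes at that moment; what a row does not reach only later rows make up. A row lasts 1/12 s, in which the tool goes at most 41.7 mm and 7.16 degrees, less where a joint would pass 70% of its speed; a pose out of reach is approached as far as the arm can. A call with a gripper value outside its range is refused whole. The fingers move at their own pace and stop on an object; FORCE is the grip in N (left out, the last holds). Time passes only in rows, so rows that repeat a pose let the fingers close. It gives the time, the measured TCP pose, the force, the opening and the grip force at its end, in the units of the state.
- monitor.get_state(): the state, without advancing time (a new reading comes with each control period).
- imaging.grab_frame(name): name is "scene" or "top"; returns the picture (480x640x3 uint8, red, green, blue); there is no depth.
- imaging.calibration(name): a dict with "intrinsics" (3x3 intrinsics, pixels), "world_to_cam" (4x4, takes a point from world to camera coordinates). Camera axes: x right, y up, looking along -z (the intrinsics and any distortion apply to the point x, -y, -z); pixel columns grow to the right and rows downward; lengths in mm; the calibration is good to about 2 mm. A picture is of the moment at which its call begins. calibration takes no time and is no camera call.
- arm.finish_job(): hands the job in; it is judged then, once.
The state is a dict: "clock": time; "joint_pos": joint angles; "qd": joint speeds; "joint_efforts": joint torques, N m; "tool_pos": TCP position; "eef_rot": TCP orientation; "ft_force": force on the tool from outside, world axes, zero at the start; "torque": the same for the moment, N m; "grip_width": finger opening in mm; "grip_force": force on a finger pad.
Only numpy, scipy, OpenCV 4.12 (cv2) and the standard library are available. Lean on these libraries where they do the work, as an engineer would, in place of code of your own. Each camera call takes 0.05 s, during which the arm holds its last target. There are 200 camera calls.

## Task

The handle of the squeegee (the tool with the wide, thin rubber blade) is too short to reach the top of the tiles. Press its spring button flush and slide the white outer tube back, away from the blade, until the button pops out fully in the tube's other hole, then let go. Leave the handle of the round brush as it is.

Things in the scene. Friction and masses are not known exactly. Their poses are not given: they have to be found in the camera images.
- squeegee_button (a point): Point on the axis of the squeegee's level pole, 55 mm above the worktop, at the spring button; it does not move when the tube slides. x runs along the pole to the blade, y to the side where the button stands out, z up. The button is a dome-ended steel pin, 16 mm across, 8 mm proud of the grip. At +78 to +153 mm a grey stand holds the 25 mm inner tube in a rubber clip, top 74 mm above the worktop.
- squeegee_grip (a point): Centre of the block-shaped grip on the white outer tube, moving with it; axes as squeegee_button, 25 mm along +x from it at the start. Grip 96 mm long, 36 mm wide (flat upright sides at y = -18 and +18 mm; 44 mm over the button), 34 mm high. Its +y side has two 20 mm holes in a 3 mm wall, at x = -25 mm (button in it at the start) and +25 mm. Tube 32 mm in diameter, to x = -132 mm.
- squeegee_sleeve (a joint): How far the squeegee's outer tube is slid away from the blade (m): 0 at the start, 0.05 when the second hole is at the button. Locked while the button stands out; with the button squeezed level (pinching the two flat sides there does it), a pull of some 6 N slips the dome under the wall, then the tube slides easily until the button pops out and locks it.
- squeegee_pin (a joint): How far the squeegee's button is pressed in (m): 0 fully out, 0.008 level with the grip's side (spring 1 to 2.5 N), about 0.011 under the wall between the holes. The whole pole yields up to 8 mm sideways in its rubber clip (400 N/m), so a pinch centres itself; squeeze firmly, 15 to 30 N, so that the pads do not slip.
- squeegee_blade (a point): Middle of the thin rubber blade, 122 mm wide across the far end of the squeegee's pole, 172 mm along +x from squeegee_button; it tells the squeegee from the round brush.
- brush_sleeve (a joint): The outer tube of the other tool, a round brush (head 56 mm across) with the same handle in a like stand 0.2 m or more to the left or right of the squeegee: 0 (m) at the start, to be left there.

How it is judged (in metres and radians):
On the way:
1. the squeegee's button is pressed in flush (value of joint squeegee_pin above 0.006 m), for 0.05 s.
At the end, for the whole second after the job is handed in: The squeegee's outer tube is 45 to 55 mm out from its start, its button stands out of the second hole to within 2 mm of fully out, and the brush's outer tube is within 6 mm of its start (value of joint squeegee_sleeve between 0.045 and 0.055 m and value of joint squeegee_pin below 0.002 m and value of joint brush_sleeve below 0.006 m); the robot touches nothing.
It fails at once if the brush's handle is slid out (value of joint brush_sleeve above 0.01 m).
It also fails if it takes over 38 s, if anything falls off the work surface, if the arm or the gripper's body presses on something with over 40 N, if the wrist force passes 120 N, or if a joint passes its speed limit or range.

## Working session

There is one attempt and no reset: what is moved stays moved. The work goes in short steps, Python scripts to look and compute and a shell command to move; the robot and the scene stay as the last step left them, time stands still between calls to the robot, and variables do not carry over. Pictures are saved under pics/ and viewed, at most 10 in all, crops included, and the job is handed in when it is done.

```bash
mkdir -p pics; python3 - <<'E'
from cell import monitor, imaging
import cv2,numpy as np
s=monitor.get_state();print({k:np.round(s[k],3) for k in('clock','tool_pos','eef_rot','ft_force','grip_width')})
for n in('scene','top'):
    cv2.imwrite(f'pics/{n}0.png',imaging.grab_frame(n)[:,:,::-1]);c=imaging.calibration(n);print(n,{k:np.round(v,3).tolist() if not isinstance(v,str) else v for k,v in c.items()})
E
```

```text
{'clock': np.float64(0.0), 'tool_pos': array([241.901, 575.754, 238.259]), 'eef_rot': array([-0.   ,  0.198,  0.98 , -0.001]), 'ft_force': array([-0.03 , -0.008,  0.465]), 'grip_width': np.float64(85.425)}
scene {'intrinsics': [[602.231, 0.0, 324.452], [0.0, 602.231, 244.682], [0.0, 0.0, 1.0]], 'world_to_cam': [[0.606, -0.796, -0.019, -377.237], [0.367, 0.258, 0.894, -297.708], [-0.706, -0.548, 0.448, -678.862], [0.0, 0.0, 0.0, 1.0]]}
top {'intrinsics': [[589.368, 0.0, 322.895], [0.0, 589.368, 240.039], [0.0, 0.0, 1.0]], 'world_to_cam': [[-0.013, -1.0, -0.003, -0.85], [0.993, -0.013, 0.121, -595.302], [-0.121, -0.001, 0.993, -1070.813], [0.0, 0.0, 0.0, 1.0]]}
```

View pics/top0.png

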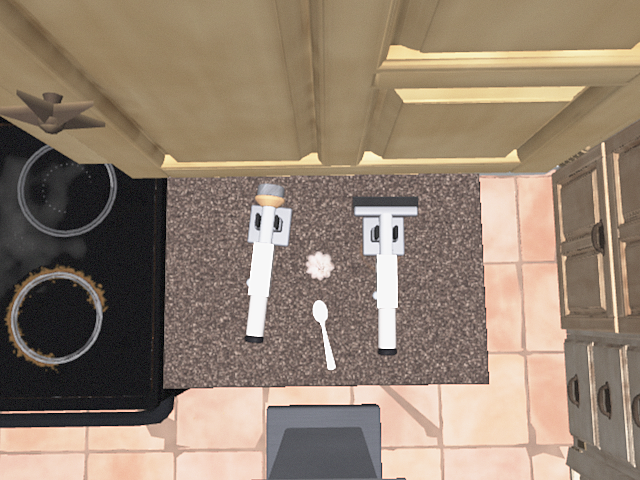

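View pics/scene0.png

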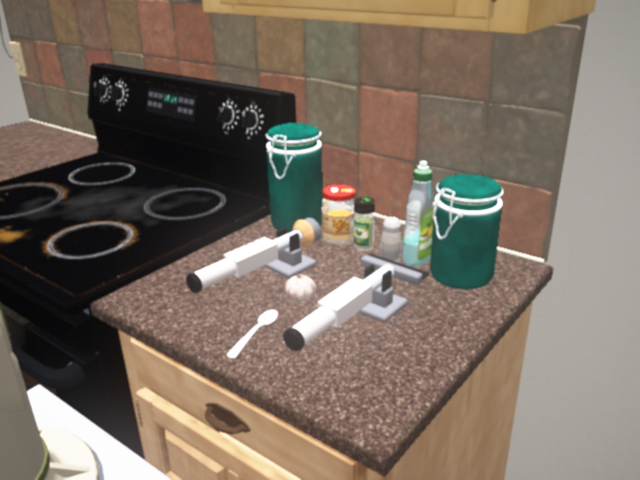

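The top view shows the squeegee on the right, with its blade at (385,203), its grip near (387,280) and its button on the left side at (376,295). The brush is on the left, with its head at (270,193).

```bash
cat > h.py <<'E'
import numpy as np,cv2
from cell import imaging,monitor
from scipy.spatial.transform import Rotation as R
def ray(n,px,z):
    c=imaging.calibration(n);K=np.array(c['intrinsics']);M=np.array(c['world_to_cam'])
    d=np.linalg.inv(K)@[px[0],px[1],1];d=M[:3,:3].T@(d*[1,-1,-1]);o=-M[:3,:3].T@M[:3,3]
    return o+d*(z-o[2])/d[2]
def rot():
    q=monitor.get_state()['eef_rot'];return R.from_quat([q[1],q[2],q[3],q[0]]).as_matrix()
E
python3 - <<'E'
from h import *
im=cv2.imread('pics/top0.png');m=(im.min(2)>195)
pts=[]
for r in range(215,350,5):
    c=np.where(m[r,350:430])[0]+350
    if len(c): print(r,c.min(),c.max())
    if len(c) and (r>310 or 258<r<285): pts.append(ray('top',((c.min()+c.max())/2,r),72 if r<310 else 62)[:2])
pts=np.array(pts);p=np.polyfit(pts[:,0],pts[:,1],1);print('axis y=',p,np.abs(np.polyval(p,pts[:,0])-pts[:,1]).max(),np.degrees(np.arctan(p[0])))
b=ray('top',(376,295),55);print('button',b,'axis y',np.polyval(p,b[0]))
bl=ray('top',(385,203),60);print('blade',bl)
print('brush',ray('top',(249,283),55));print(rot().round(3).tolist())
cv2.imwrite('pics/c.png',cv2.resize(im[180:370,300:430],None,fx=4,fy=3.1*4/3.1,interpolation=cv2.INTER_CUBIC)[:600])
E
```

```text
215 381 391
220 364 402
225 364 402
230 364 402
235 364 402
240 364 402
245 364 402
250 364 403
255 377 396
260 377 396
265 377 396
270 377 396
275 377 397
280 377 397
285 377 397
290 377 397
295 373 397
300 377 397
305 377 397
310 379 394
315 379 394
320 379 394
325 379 394
330 379 395
335 379 394
340 379 395
345 379 395
axis y= [-1.52748616e-02 -1.15012652e+02] 0.5239111056053787 -0.8751170467426131
button [ 490.60714146 -104.33758531   55.        ] axis y -122.50660774952813
blade [ 659.86463768 -124.62845627   60.        ]
brush [515.54091801 127.53363611  55.        ]
[[-0.922, 0.387, -0.001], [0.387, 0.922, -0.002], [-0.0, -0.002, -1.0]]
```

View pics/c.png

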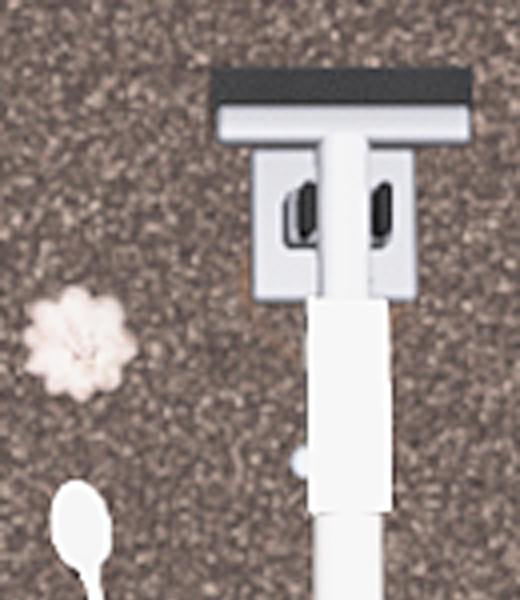

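Crop: the button stands at (300,461) in the crop, which is pixel (375,295), so about x=490 mm. The pole axis is at y=-122.5 mm with a yaw of -0.9°. I'll go there by an outward waypoint, turning the tool -21.9°.

```bash
python3 -m creep '0 -0.2 -0.115 0 0 0 -10;0 -0.372 -0.219 0 0 0 -21.9;0 -0.372 -0.219 0 0 0 -21.9;0 -0.372 -0.219 0 0 0 -21.9;0 -0.372 -0.219 0 0 0 -21.9;0 -0.372 -0.219 0 0 0 -21.9;0 -0.372 -0.219 0 0 0 -21.9;0 -0.372 -0.219 0 0 0 -21.9;0 -0.372 -0.219 0 0 0 -21.9;0 -0.372 -0.219 0 0 0 -21.9' 30
python3 -c "from h import *;print(rot().round(3).tolist(),monitor.get_state()['joint_pos'])"
```

```text
clock: 0.93
tool_pos: [490.6, 242.0, 239.1]
eef_rot: [-0.0, 0.008, 1.0, -0.0]
ft_force: [0.6, 0.3, 0.3]
grip_width: 85.0
grip_force: 0.0
[[-1.0, 0.015, -0.0], [0.015, 1.0, -0.0], [0.0, -0.0, -1.0]] [-0.68379163  0.21368864  0.19818436  1.59585126 -0.04302259  1.33673493
  1.07535673]
```

```bash
python3 -m creep '0 -0.004 -0.2 0 0 0 0;0 -0.0055 -0.365 0 0 0 0;0 -0.0055 -0.365 0 0 0 0;0 -0.0055 -0.365 0 0 0 0;0 -0.0055 -0.365 0 0 0 0;0 -0.0055 -0.365 0 0 0 0;0 -0.0055 -0.365 0 0 0 0;0 -0.0055 -0.365 0.05 0 0 0;0 -0.0055 -0.365 0.09 0 0 0;0 -0.0055 -0.365 0.09 0 0 0'
python3 - <<'E'
from h import *
print(rot().round(3).tolist(),monitor.get_state()['tool_pos'])
a=imaging.grab_frame('scene');cv2.imwrite('pics/s1.png',a[:,:,::-1])
E
```

```text
clock: 1.77
tool_pos: [489.3, -124.0, 148.4]
eef_rot: [0.001, 0.009, 1.0, -0.0]
ft_force: [0.2, 0.2, -0.6]
grip_width: 85.0
grip_force: 0.0
[[-1.0, 0.019, 0.001], [0.019, 1.0, -0.001], [-0.001, -0.001, -1.0]] [ 489.28868966 -123.97552383  148.35067338]
```

View pics/s1.png

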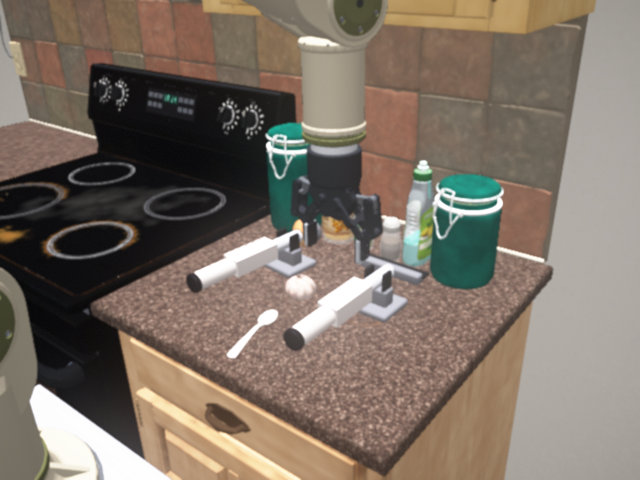

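The picture shows the open gripper above the squeegee grip with the handle undisturbed. Next I descend so the grasp point is at axis height.

```bash
python3 -m creep '0 -0.001 0.0015 0.03 0 0 0;0 -0.001 0.0015 0.06 0 0 0;0 -0.001 0.0015 0.085 0 0 0;0 -0.001 0.0015 0.1 0 0 0;0 -0.001 0.0015 0.104 0 0 0;0 -0.001 0.0015 0.104 0 0 0'
python3 - <<'E'
from h import *
print(rot().round(3).tolist(),monitor.get_state()['tool_pos'])
a=imaging.grab_frame('scene');cv2.imwrite('pics/s2.png',cv2.resize(a[180:380,220:480,::-1],None,fx=3,fy=3))
E
```

```text
clock: 2.32
tool_pos: [489.8, -119.2, 44.2]
eef_rot: [-0.002, 0.008, 1.0, 0.0]
ft_force: [0.1, -0.4, 0.7]
grip_width: 85.5
grip_force: 0.0
[[-1.0, 0.015, -0.003], [0.015, 1.0, 0.0], [0.003, 0.0, -1.0]] [ 489.77259015 -119.24299523   44.23332989]
```

View pics/s2.png

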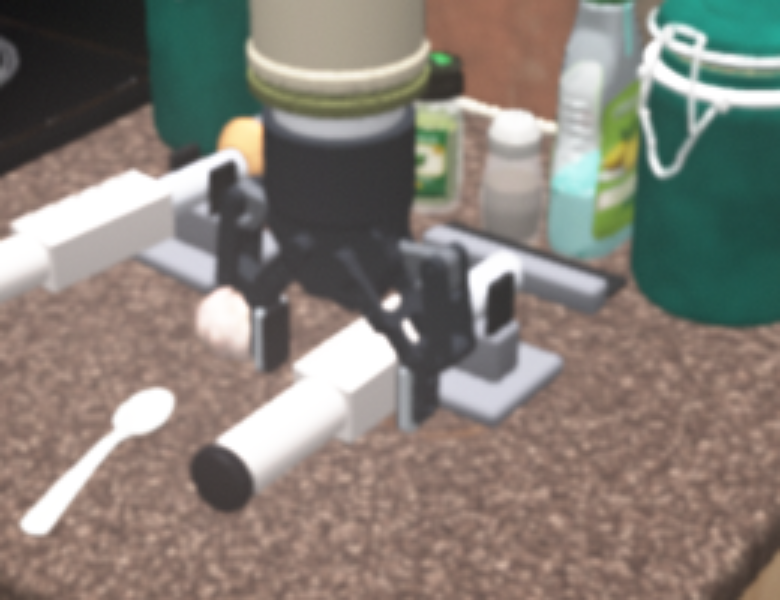

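The fingers straddle the grip, with the left pad at (270,335) and the right at (418,400). Closing now with a firm 25 N.

```bash
python3 -m creep '0.4 0 -0.002 0 0 0 0;0.6 0 -0.002 0 0 0 0;1 0 -0.002 0 0 0 0;1 0 -0.002 0 0 0 0;1 0 -0.002 0 0 0 0;1 0 -0.002 0 0 0 0;1 0 -0.002 0 0 0 0;1 0 -0.002 0 0 0 0;1 0 -0.002 0 0 0 0;1 0 -0.002 0 0 0 0' 27
```

```text
clock: 3.2
tool_pos: [491.5, -121.8, 46.3]
eef_rot: [0.001, 0.008, 1.0, -0.0]
ft_force: [-1.5, -1.3, 5.8]
grip_width: 35.4
grip_force: 32.1
```

Width is about 36 mm, so the button is flush. I pull back along tool +x.

```bash
python3 -m creep '1 0.003 0 0 0 0 0;1 0.006 0 0 0 0 0;1 0.01 0 0 0 0 0;1 0.014 0 0 0 0 0;1 0.018 0 0 0 0 0;1 0.022 0 0 0 0 0;1 0.026 0 0 0 0 0;1 0.03 0 0 0 0 0;1 0.034 0 0 0 0 0;1 0.034 0 0 0 0 0'
python3 - <<'E'
from h import *
a=imaging.grab_frame('top');cv2.imwrite('pics/t1.png',cv2.resize(a[180:380,300:480,::-1],None,fx=3,fy=3))
E
```

```text
clock: 4.03
tool_pos: [456.8, -121.4, 46.3]
eef_rot: [0.001, 0.008, 1.0, 0.0]
ft_force: [-1.1, -0.0, 11.4]
grip_width: 35.5
grip_force: 32.4
```

View pics/t1.png

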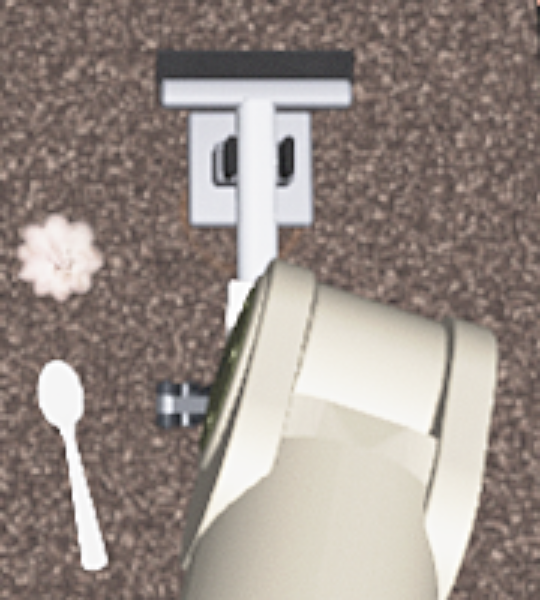

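The grip's front edge has moved back to (240,280) in the crop, so the tube is sliding (about 35 mm). I'll do the last 16 mm slowly.

```bash
python3 -m creep '1 0.004 0 0 0 0 0;1 0.008 0 0 0 0 0;1 0.011 0 0 0 0 0;1 0.013 0 0 0 0 0;1 0.014 0 0 0 0 0;1 0.015 0 0 0 0 0;1 0.016 0 0 0 0 0;1 0.017 0 0 0 0 0;1 0.018 0 0 0 0 0;1 0.018 0 0 0 0 0'
```

```text
clock: 4.92
tool_pos: [439.3, -121.0, 46.2]
eef_rot: [0.001, 0.008, 1.0, -0.0]
ft_force: [-0.7, -1.4, 9.1]
grip_width: 35.5
grip_force: 32.2
```

```bash
python3 -m creep '1 0.001 0 0 0 0 0;1 0.002 0 0 0 0 0;1 0.002 0 0 0 0 0'
python3 - <<'E'
from h import *
a=imaging.grab_frame('top');cv2.imwrite('pics/t2.png',cv2.resize(a[180:380,300:480,::-1],None,fx=3,fy=3))
E
```

```text
clock: 5.17
tool_pos: [438.9, -120.9, 46.3]
eef_rot: [0.003, 0.008, 1.0, -0.0]
ft_force: [8.7, -0.5, 0.5]
grip_width: 35.6
grip_force: 31.1
```

View pics/t2.png

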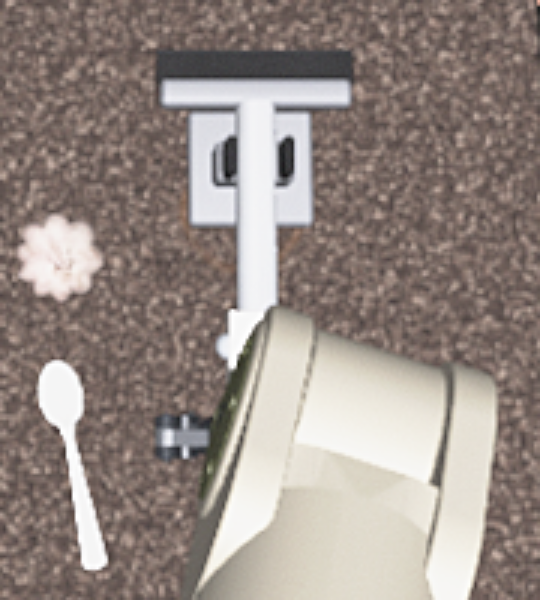

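The button stands out of the second hole at (222,347) in the crop. Fx has risen to 8.7 N, so the tube is locked. I ease off, open and retreat straight up.

```bash
python3 -m creep '1 -0.002 0 0 0 0 0;0.5 -0.002 0 0 0 0 0;0 -0.002 0 0 0 0 0;0 -0.002 0 0 0 0 0;0 -0.002 0 0 0 0 0;0 -0.002 0 0 0 0 0;0 -0.002 0 0 0 0 0;0 -0.002 0 0 0 0 0' && python3 -m creep '0 0 0 -0.02 0 0 0;0 0 0 -0.04 0 0 0;0 0 0 -0.07 0 0 0;0 0 0 -0.1 0 0 0;0 0 0 -0.13 0 0 0;0 0 -0.03 -0.15 0 0 0;0 0 -0.06 -0.15 0 0 0;0 0 -0.1 -0.15 0 0 0;0 0 -0.1 -0.15 0 0 0;0 0 -0.1 -0.15 0 0 0'
python3 - <<'E'
from h import *
a=imaging.grab_frame('top');cv2.imwrite('pics/t3.png',cv2.resize(a[170:390,220:480,::-1],None,fx=2.7,fy=2.7))
E
```

```text
clock: 5.88
tool_pos: [438.6, -120.7, 45.2]
eef_rot: [-0.0, 0.008, 1.0, 0.0]
ft_force: [-0.3, -1.1, 0.1]
grip_width: 85.7
grip_force: 0.0
clock: 6.72
tool_pos: [436.4, -223.2, 195.4]
eef_rot: [-0.0, 0.01, 1.0, -0.0]
ft_force: [0.4, 0.9, 0.1]
grip_width: 85.5
grip_force: 0.0
```

View pics/t3.png

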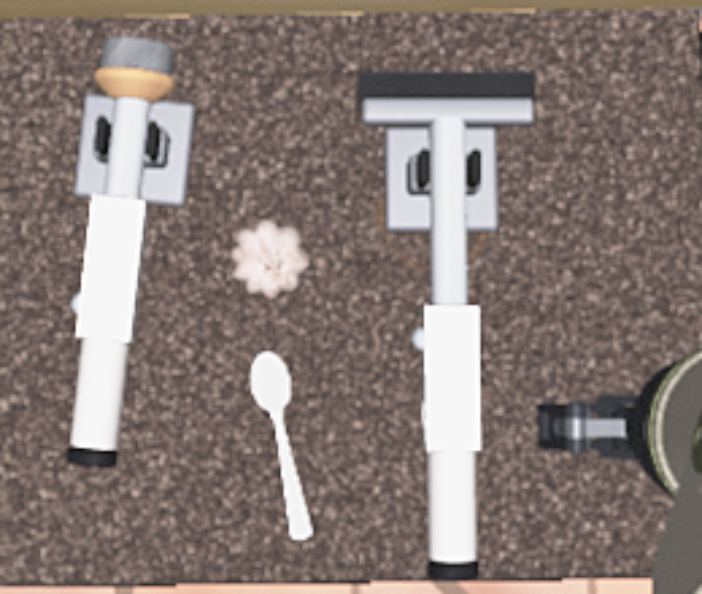

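The button stands fully out of the second hole at (419,339), the brush is untouched, and the arm is clear.

```bash
python3 -c "from cell import arm;print(arm.finish_job())"
```

```text
the job is handed in; nothing more can be done
None
```

The squeegee's tube is slid back about 50 mm with the button locked out in its second hole, the brush is untouched, and the job was handed in at about 7 s; no verdict was shown.

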